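Lower the ratchet support arm

TASK

The sheet support arm on the green stand is propped up on its ratchet: press the pawl's tab down so that the pawl tips over and stays free, then push the arm all the way down onto its rest. Last, press the nose end of the pawl back down into the teeth, ready for the next lift. Only press and push with the fingertips: do not raise the arm, and leave the other things on the bench where they are.

Things in the scene. Friction and masses are not known exactly. Their poses are not given: they have to be found in the camera images.
- ratchet_stand: Green steel stand bolted down, base plate 400 x 110 x 12 mm (x from -180 to +220). Origin: underside of the base below the arm's hinge; x along the stand towards the arm's roller, z up. Arm hinge: along y, 100 mm up. Pawl pivot: along y, at x = -65 mm, 148 mm up. Cheek plates, 54 mm over the outside, reach 120 mm up at the hinge, 160 mm at the pivot (x -82 to -48). Rest post at x = 150 mm.
- support_arm (a joint): Arm angle above level: 0 = fully down, level, on its rest; grows as raised (starts 0.5 to 0.82, limit 1.1 rad). Steel bar 30 mm wide, 12 thick, centred on the hinge line, roller at its end. Stiff: stays where left, never drops by itself; lowering takes 2 to 12 N by lever length. Toothed sector round the hinge (radius 54 mm, teeth 7 mm, 0.16 rad apart): with the pawl in, it drops one tooth at most.
- roller_top (a point): Point on the upper face of the rubber cross roller (26 mm thick, 80 mm wide) at the arm's end, mid-width; the roller's axis is 215 mm from the hinge.
- pawl (a joint): Angle of the ratchet pawl, a steel rocker on the pawl pivot: 0 to 0.1 = level, nose in the teeth; 0.42 = end of travel, tab down, nose up, free. A heavy round lobe (30 mm across, 34 wide, axis 56 mm from the pivot) stands up from its middle, so it tips over centre near 0.2 and stays on the side it was tipped to. Tipping it takes only 0.3 to 1 N.
- pawl_tab (a point): Middle of the top face of the pawl's flat thumb tab (40 x 40 mm), 70 mm from the pivot on the side away from the arm and 19 mm above the pivot's level when the pawl is level. Pressing the tab down frees the pawl; it sinks about 30 mm.
- pawl_nose (a point): Top face of the pawl's other end (26 mm wide bar) above its nose, 90 mm from the pivot towards the arm, 19 mm above the pivot's level when the pawl is level. Pressing it down puts the nose back in the teeth; it sinks about 35 mm.
- screw_jar: closed glass jar with steel lid, 56 mm across, 75 mm tall, standing beside the stand; origin: centre of underside. Bystander.
- screwdriver: screwdriver 170 mm long with black handle, lying beside the stand; origin near its middle at its underside, x along it. Bystander.
- tape_roll: grey roll of tape lying flat, 90 mm across, 24 mm high; origin: centre of underside. Bystander.
- spray_can: metal can 56 mm across, 150 mm tall, standing to the robot's left; origin: centre of underside. Bystander.
- carton: cardboard box 90 x 120 x 60 mm to the robot's right; origin: centre of underside. Bystander.
- wrench: steel wrench 190 mm long lying to the robot's right; origin near its middle at its underside. Bystander.
- wood_offcut: wood block 140 x 60 x 35 mm lying to the robot's left; origin: centre of underside. Bystander.

How it is judged (in metres and radians):
On the way, in this order (a step that is already met when the one before it is completed fails the run):
1. the pawl is tipped free while the arm is still up (value of joint pawl above 0.34 rad and value of joint support_arm above 0.3 rad), for 0.2 s.
2. the arm is pushed fully down with the pawl still free (value of joint support_arm below 0.04 rad and value of joint pawl above 0.3 rad), for 0.2 s.
3. the pawl's nose is back in the teeth with the arm down (value of joint support_arm below 0.04 rad and value of joint pawl below 0.08 rad), for 0.2 s.
At the end, for the whole second after the job is handed in: The support arm lies down on its rest (within 0.04 rad of level), the pawl's nose is back in the teeth (pawl below 0.08 rad) (all of step 3); the robot touches nothing.
It fails at once if the support arm is raised (value of joint support_arm above 0.95 rad).
It fails at once if the other things on the bench are moved by more than 20 mm (distance of any of screw_jar, screwdriver, tape_roll, spray_can, carton, wrench, wood_offcut from where it was at the start of the episode above 0.02 m).
It also fails if it takes over 48 s, if anything falls off the work surface, if the arm or the gripper's body presses on something with over 40 N, if the wrist force passes 120 N, or if a joint passes its speed limit or range.

ROBOT

A 6-joint arm with a two-finger parallel gripper is mounted at the origin on the work surface. World frame = base frame: x ahead of the robot, y to its left, z up, the work surface at z = 0. Lengths are in mm, angles in rad, forces in N, time in s.
With the tool pointing down it reaches from about 350 to 875 mm from the base axis. Payload 4.2 kg.
Tool frame: the origin (TCP) lies on the centre line of the jaws, within the pads' length; the fingertips stand 25 mm ahead of it and the grasp point (between the pads) lies 6 mm ahead of it; z points along the fingers, y is the direction in which the jaws open and shut (so a half turn about z gives the same grasp; the last joint's range is limited). The gripper opens to 85 mm and grips with 20 to 120 N. Pads are 22 mm wide; open, the fingers measure 114 mm over their backs; the gripper's body (76 mm by 85 mm) begins 54 mm behind the grasp point. The pads swing forward as they close: fully open they stand 13 mm farther back than shut.
Start: joints at [1.461, 0.385, 0.008, 0, -1.194, -0.259], TCP at [225.277, 582.966, 256.312] pointing down, gripper open.
Joint ranges: [-3.14, 3.14], [-1.21, 2.06], [-1.07, 1.41], [-3.16, 2.05], [-2.99, -0.16], [-3.1, 3.1]. Speed limits (rad/s): [2.79, 2.79, 3.14, 3.14, 3.14, 3.14].

INTERFACE

Orientations are given as a unit quaternion [x, y, z, w].
In Python, from bench import arm gives the robot as it stands.
- The arm moves only by the tool drive_tool, never from a script. Its argument "plan" is a list of rows, each a list of 2 entries, a list of its own where there are three numbers: the shift along the tool's x, y, z in m, then the turn about the tool's z in degrees. A call has 1 to 12 rows; each row shifts and turns the commanded pose from where the row before left it, along the tool's axes as they then stand; what a row does not reach is not made up. A row lasts 1/8 s, in which the tool goes at most 62.5 mm and 10.7 degrees, less where a joint would pass 70% of its speed; a pose out of reach is approached as far as the arm can. A call with a gripper value outside its range is refused whole. "fingers" is the closure, from -1 (fully open) to 1 (shut), so that 0 is half open, set as the call begins (left out, the last holds). The fingers move at their own pace and stop on an object; the grip force is fixed at half the most. Time passes only in rows, so rows that do not move let the fingers close. It gives the time, the measured TCP pose, the force and the opening at its end, in the units of the state.
- arm.read_state(): the state, without advancing time (a new reading comes with each control period).
- arm.get_image(name): name is "scene" or "top" or "wrist"; returns a dict with "image" (400x640x3 uint8, red, green, blue), "K" (3x3 intrinsics, pixels), "dist" ([k1, k2, p1, p2, k3] as OpenCV has them; the pictures are not rectified), "R" (3x3) and "t" (3): a world point X has camera coordinates R X + t. Camera axes: x right, y down, z forward; pixel columns grow to the right and rows downward; lengths in mm; the calibration is good to about 2 mm. A picture is of the moment at which its call begins. There is no depth.
- arm.job_done(): hands the job in, once; it reports no verdict.
The state is a dict: "clock": time; "joints": joint angles; "joint_vel": joint speeds; "joint_efforts": joint torques, N m; "position": TCP position; "ee_rot": TCP orientation; "contact_force": force on the tool from outside, world axes, zero at the start; "wrist_torque": the same for the moment, N m; "gripper_width": finger opening in mm.
Only numpy, scipy, OpenCV 4.12 (cv2) and the standard library are available. Lean on these libraries where they do the work, as an engineer would, in place of code of your own. Each camera call takes 0.05 s, during which the arm holds its last target.

## Working session

There is one attempt and no reset: what is moved stays moved. The work goes in short steps, Python scripts to look and compute and a tool call to move; the robot and the scene stay as the last step left them, time stands still between calls to the robot, and variables do not carry over. Pictures are saved under pics/ and viewed, and the job is handed in when it is done.

Besides the shell and the picture viewer there is one more tool, called after "Emit:" as name(argument=value, ...), one argument or row to a line, values as JSON. drive_tool: Moves the arm, as the interface text tells. Its arguments: {"type":"object","properties":{"plan":{"type":"array"},"fingers":{"type":"number"}},"required":["plan"]}

```bash
mkdir -p pics; cat > h.py <<'E'
import numpy as np, cv2, json
from bench import arm
def snap(n,tag):
    d=arm.get_image(n); cv2.imwrite(f'pics/{tag}.png',cv2.cvtColor(d['image'],cv2.COLOR_RGB2BGR))
    np.savez(f'pics/{tag}.npz',**{k:np.array(d[k]) for k in ('image','K','dist','R','t')}); return d
def load(tag): return np.load(f'pics/{tag}.npz')
def proj(d,X):
    r=cv2.Rodrigues(d['R'])[0]; return cv2.projectPoints(np.array(X,float).reshape(-1,1,3),r,np.array(d['t'],float),d['K'],d['dist'])[0].reshape(-1,2)
def ray(d,uv):
    p=cv2.undistortPoints(np.array(uv,float).reshape(1,1,2),d['K'],d['dist']).ravel()
    v=d['R'].T@np.array([p[0],p[1],1]); c=-d['R'].T@d['t']; return c,v/np.linalg.norm(v)
def atz(d,uv,z):
    c,v=ray(d,uv); return c+v*(z-c[2])/v[2]
def crop(tag,x0,y0,x1,y1,s,out):
    im=cv2.imread(f'pics/{tag}.png')[y0:y1,x0:x1]; cv2.imwrite(f'pics/{out}.png',cv2.resize(im,None,fx=s,fy=s,interpolation=cv2.INTER_CUBIC))
E
python3 - <<'E'
from h import *
s=arm.read_state();print(s)
for n in('scene','top','wrist'): 
    d=snap(n,n+'0'); print(n,-np.array(d['R']).T@d['t'])
E
```

```text
{'clock': 0.0, 'joints': array([ 1.46060502e+00,  3.85549386e-01,  6.59650765e-03, -5.36190969e-04,
       -1.19398473e+00, -2.58626560e-01]), 'joint_vel': array([ 0.00056827,  0.00105745, -0.00017597, -0.00118647,  0.00042283,
        0.00067521]), 'joint_efforts': array([ 8.72661549e-04, -3.92292166e+01,  1.88399827e+01,  4.18606728e+00,
       -4.69198159e-03,  2.55731990e-06]), 'position': array([225.08358901, 582.48030182, 255.208857  ]), 'ee_rot': array([ 9.83026067e-01, -1.83462649e-01, -1.69107526e-04,  1.08616813e-03]), 'contact_force': array([ 0.28133184, -0.31948326, -0.56602254]), 'wrist_torque': array([ 0.01024701, -0.00188454,  0.00561621]), 'gripper_width': 85.36917820096718}
scene [ 995.03201849 -535.57001634 1282.36135527]
top [ 272.93006129  -29.30725264 1500.43646494]
wrist [303.20051992 551.56024514 372.62635696]
```

View pics/scene0.png

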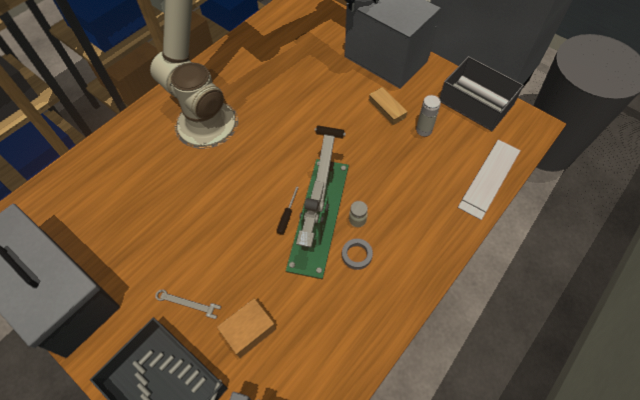

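View pics/top0.png

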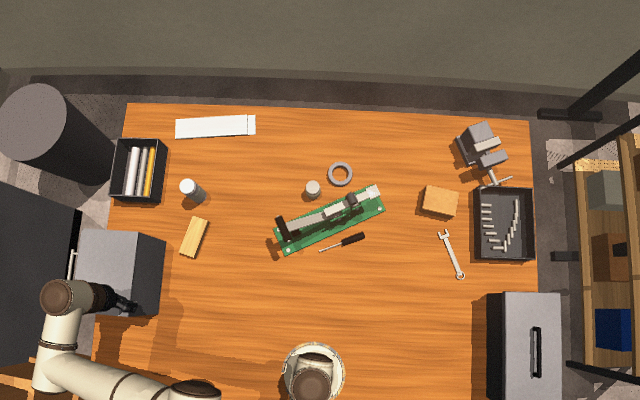

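View pics/wrist0.png

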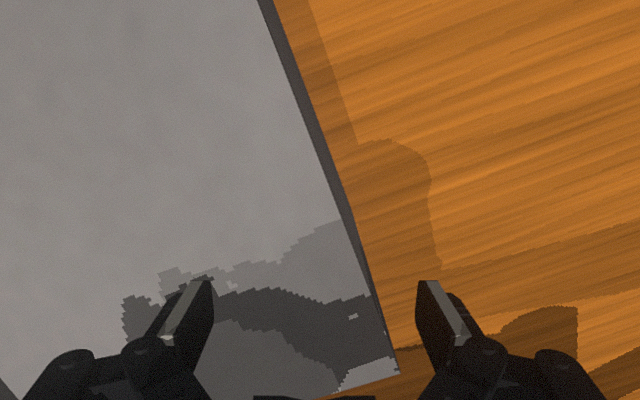

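The top view shows the stand with its roller end at about (282,228) and the tab end at about (373,190). I'm enlarging it to read the base corners and the tab.

```bash
python3 - <<'E'
from h import *
crop('top0',260,170,400,270,5.7,'tc'); crop('scene0',270,110,390,290,3.3,'sc')
crop('scene0',280,180,340,250,8,'sc2')
E
```

```text
(no output)
```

View pics/tc.png

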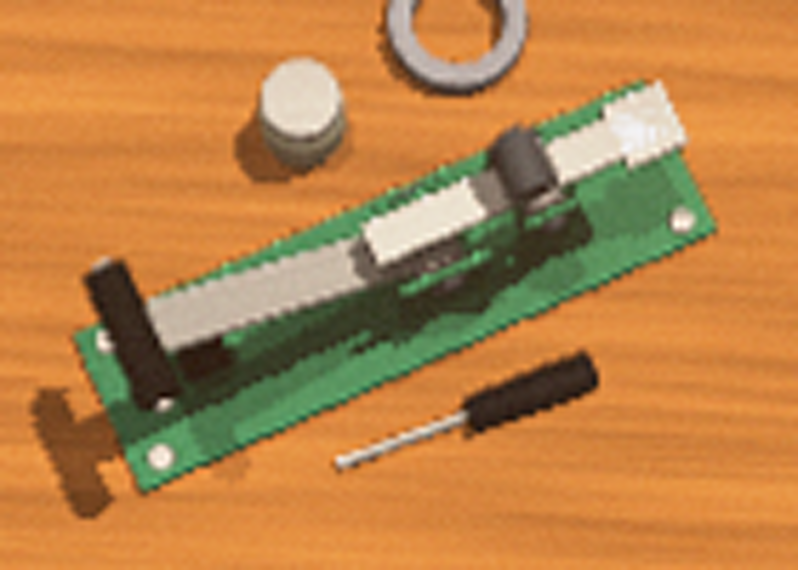

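View pics/sc.png

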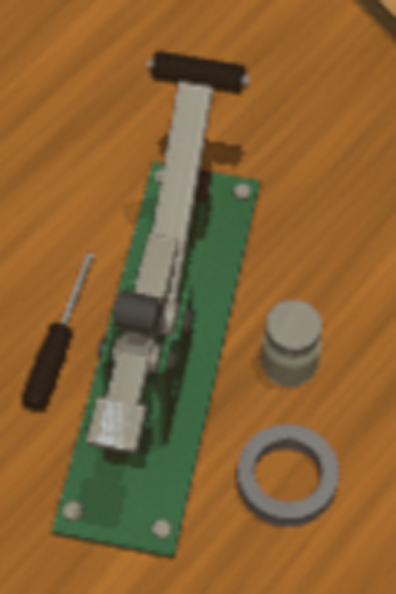

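View pics/sc2.png

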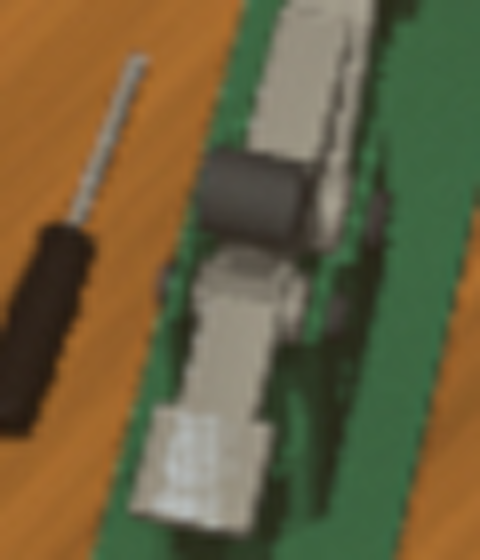

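The crops show the base plate's corners clearly in both views, the tab at about crop (645,125) in the top view, and the roller at the opposite end. Next I fit the stand pose and the arm angle.

```bash
cat > fit.py <<'E'
from h import *
from scipy.optimize import least_squares
T=load('top0');S=load('scene0')
# model corners z=12 : roller end is image-left in top
def W(p,X):
    c,s=np.cos(p[2]),np.sin(p[2]); X=np.atleast_2d(np.array(X,float)); return np.c_[p[0]+c*X[:,0]-s*X[:,1],p[1]+s*X[:,0]+c*X[:,1],X[:,2]]
tp=lambda u,v:(260+(u-2.35)/5.7,170+(v-2.35)/5.7); sp=lambda u,v:(270+(u-1.15)/3.3,110+(v-1.15)/3.3); s2=lambda u,v:(280+(u-3.5)/8,180+(v-3.5)/8)
C=[[220,-55,12],[220,55,12],[-180,-55,12],[-180,55,12]]
ct=np.array([tp(145,492),tp(75,335),tp(717,232),tp(650,82)])
cs=np.array([sp(152,163),sp(258,180),sp(55,532),sp(173,557)])
g=[atz(T,u,12) for u in ct]; print(np.round(g,1))
d=(g[0]+g[1]-g[2]-g[3])[:2]; yaw=np.arctan2(d[1],d[0]); l=(g[1]-g[0])[:2]
flip=np.cross(d,l); print(np.degrees(yaw),flip)
def roller(p,th): return [[215*np.cos(th),y,100+215*np.sin(th)] for y in(-40,40)]
rt=np.array([tp(160,400),tp(103,265)]); rs=np.array([sp(150,66),sp(246,80)])
print('corner order check', flip)
f=lambda p:np.r_[(proj(T,W(p,C))-ct).ravel(),(proj(S,W(p,C))-cs).ravel(),(proj(T,W(p,roller(p,p[3])))-rt).ravel(),(proj(S,W(p,roller(p,p[3])))-rs).ravel()]
m=np.mean(g,axis=0)
r=least_squares(f,[m[0]-20*np.cos(yaw),m[1]-20*np.sin(yaw),yaw,.65]);p=r.x
if __name__=='__main__':
    print(p,np.degrees(p[2]),np.round(r.fun.reshape(-1,2),1))
    # tab top, level
    tab=[[-65-70-20,-20,167],[-65-70-20,20,167],[-135+20,20,167],[-135+20,-20,167]]
    print('tab top pred',np.round((proj(T,W(p,tab))-[260,170])*5.7+2.35), 'sc2',np.round((proj(S,W(p,tab))-[280,180])*8+3.5))
    print('tab',W(p,[[-135,0,167]]),'nose',W(p,[[25,0,167]]),'roller axis',W(p,[[215*np.cos(p[3]),0,100+215*np.sin(p[3])]]), 'hinge',p[:2])
E
python3 fit.py
```

```text
[[ 397.5  119.8   12. ]
 [ 493.8  170.5   12. ]
 [ 579.3 -231.9   12. ]
 [ 675.6 -186.9   12. ]]
117.15149977615476 -86668.66362452686
corner order check -86668.66362452686
[ 5.48334743e+02 -5.00295799e+01  2.04280290e+00  4.90388592e-01] 117.04398436245773 [[-12.3 -28.5]
 [ 12.   27. ]
 [-12.1 -27.3]
 [ 12.7  25.9]
 [ 33.1   5.2]
 [-31.8  -5.9]
 [ 35.4   7.3]
 [-37.7  -8. ]
 [-11.7 -21.3]
 [  8.4  25.4]
 [ 28.9   5.4]
 [-27.2  -3.5]]
tab top pred [[665.  78.]
 [695. 139.]
 [632. 167.]
 [602. 105.]] sc2 [[242. 526.]
 [123. 502.]
 [153. 394.]
 [271. 418.]]
tab [[ 609.71578275 -170.26837562  167.        ]] nose [[536.96788409 -27.76313628 167.        ]] roller axis [[462.10018863 118.89455498 201.2582749 ]] hinge [548.33474326 -50.02957992]fit.py:13: DeprecationWarning: Arrays of 2-dimensional vectors are deprecated. Use arrays of 3-dimensional vectors instead. (deprecated in NumPy 2.0)
  flip=np.cross(d,l); print(np.degrees(yaw),flip)
```

```bash
sed -i 's/C=\[\[220,-55,12\].*/C=[[220,55,12],[220,-55,12],[-180,55,12],[-180,-55,12]]/; s/in(-40,40)/in(40,-40)/; /flip/d' fit.py; sed -i 's/^d=(g/d=(g/' fit.py; grep -n "yaw=" fit.py; sed -i '/^g=/a d=(g[0]+g[1]-g[2]-g[3])[:2]; yaw=np.arctan2(d[1],d[0])' fit.py; python3 fit.py
```

```text
12:d=(g[0]+g[1]-g[2]-g[3])[:2]; yaw=np.arctan2(d[1],d[0]); l=(g[1]-g[0])[:2]
[[ 397.5  119.8   12. ]
 [ 493.8  170.5   12. ]
 [ 579.3 -231.9   12. ]
 [ 675.6 -186.9   12. ]]
[548.48252385 -49.60716342   2.04887422   0.57010928] 117.39184583360179 [[-0.1 -0.3]
 [-0.1 -0.6]
 [ 0.8 -0.8]
 [-0.7 -1.2]
 [-0.  -0.7]
 [ 0.7 -0.2]
 [-1.5 -0.3]
 [ 0.2 -0.4]
 [ 0.6  0.3]
 [ 0.3  0.7]
 [ 0.9 -0.2]
 [-0.9  0.1]]
tab top pred [[663.  76.]
 [694. 138.]
 [631. 166.]
 [601. 104.]] sc2 [[246. 526.]
 [127. 503.]
 [156. 395.]
 [274. 417.]]
tab [[ 610.59243675 -169.47108093  167.        ]] nose [[536.98068813 -27.41014166 167.        ]] roller axis [[465.21105957 111.09574952 216.04066963]] hinge [548.48252385 -49.60716342]
```

Residuals are about 1.5 px or less, and the predicted tab corners match the pictures. The arm angle is about 0.57. I'll shut the fingers, rise, and line the tool up so that tool x = −stand x and tool y = stand y.

Emit:
drive_tool(
  plan=[
    [[0,0,-0.05],0],
    [[0,0,-0.05],0],
    [[0,0,0],10.4],
    [[0,0,0],10.4],
    [[0,0,0],10.4],
    [[0,0,0],10.2],
    [[0,0,0],0],
  ],
  fingers=1,
)

```text
clock: 1.02
position: [225.2, 582.9, 355.9]
ee_rot: [0.855, -0.518, 0.0, 0.0]
contact_force: [-0.1, 0.8, -0.1]
gripper_width: -0.3
```

```bash
cat > rel.py <<'E'
from fit import *
from scipy.spatial.transform import Rotation as Ro
def to(xs,ys,z):  # tip target in stand frame
    s=arm.read_state(); R=Ro.from_quat(s['ee_rot']).as_matrix(); 
    tip=s['position']+R@[0,0,25]; c,sn=np.cos(p[2]),np.sin(p[2]); d=tip[:2]-p[:2]
    print('t',round(s['clock'],2),'tip stand',np.round([c*d[0]+sn*d[1],-sn*d[0]+c*d[1],tip[2]],1),'F',np.round(s['contact_force'],1),'w',round(s['gripper_width'],1),'yaw',np.degrees(np.arctan2(R[1,0],R[0,0])))
    print('tool shift mm',np.round(R.T@(W(p,[[xs,ys,z]])[0]-tip),1))
E
python3 -c "
from rel import *
to(-143,0,305)"
```

```text
[[ 397.5  119.8   12. ]
 [ 493.8  170.5   12. ]
 [ 579.3 -231.9   12. ]
 [ 675.6 -186.9   12. ]]
t 1.02 tip stand [710.3  -3.9 330.9] F [-0.1  0.8 -0.1] w -0.3 yaw -62.413868311246766
tool shift mm [853.2   6.8  26.4]
```

Emit:
drive_tool(
  plan=[
    [[0.05,0,0],0],
    [[0.05,0,0],0],
    [[0.05,0,0],0],
    [[0.05,0,0],0],
    [[0.05,0,0],0],
    [[0.05,0,0],0],
    [[0.05,0,0],0],
    [[0.05,0,0],0],
    [[0.05,0,0],0],
    [[0.05,0,0],0],
    [[0.05,0,0],0],
    [[0.05,0,0],0],
  ],
)

```text
clock: 2.52
position: [502.5, 49.1, 356.4]
ee_rot: [0.856, -0.517, 0.0, -0.0]
contact_force: [0.2, 1.2, 0.2]
gripper_width: 0.4
```

Emit:
drive_tool(
  plan=[
    [[0.05,0.002,0],0],
    [[0.05,0.002,0],0],
    [[0.05,0.002,0],0],
    [[0.05,0,0],0],
    [[0.05,0,0],0],
    [[0,0,0],0],
  ],
)

```text
clock: 3.28
position: [612.7, -176.7, 354.2]
ee_rot: [0.854, -0.52, -0.001, 0.001]
contact_force: [0.0, 0.9, -0.6]
gripper_width: 0.1
```

```bash
python3 -c "
from rel import *
to(-143,0,305)
snap('wrist','w1');snap('scene','s1')"
```

```text
[[ 397.5  119.8   12. ]
 [ 493.8  170.5   12. ]
 [ 579.3 -231.9   12. ]
 [ 675.6 -186.9   12. ]]
t 3.27 tip stand [-142.3    1.5  329.2] F [ 0.   0.9 -0.6] w 0.1 yaw -62.60245020075426
tool shift mm [ 0.7 -1.6 24.2]
```

View pics/w1.png

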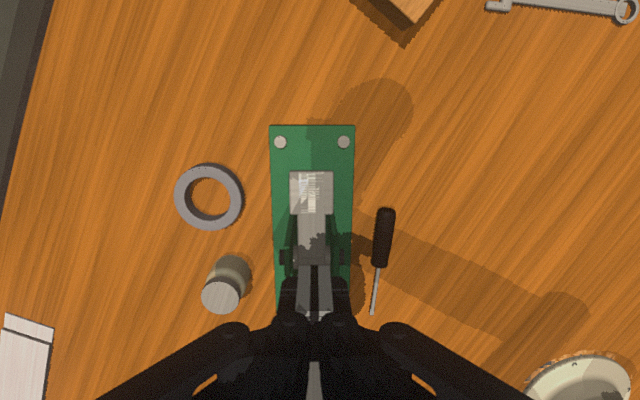

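View pics/s1.png

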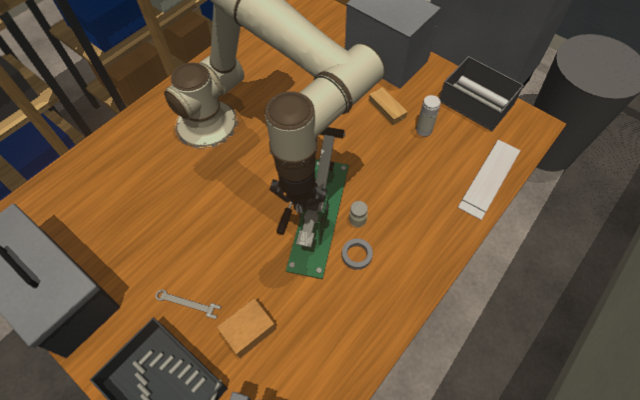

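The wrist view shows the tab at about (311,193) and the base corners at (270,126) and (355,126). I'm checking these against the fit before pressing.

```bash
python3 -c "
from rel import *
d=load('w1');print(proj(d,W(p,[[-180,55,12],[-180,-55,12],[-155,0,167],[-115,0,167],[-143,1.5,329],[-142,1.5,167]])))"
```

```text
[[ 397.5  119.8   12. ]
 [ 493.8  170.5   12. ]
 [ 579.3 -231.9   12. ]
 [ 675.6 -186.9   12. ]]
[[354.50557256 124.34363893]
 [266.79368793 124.42625412]
 [309.98054527 172.48390341]
 [310.15048997 215.81921265]
 [311.22592395 281.73781994]
 [311.74552724 186.95392253]]
```

The fit agrees to within about 3 px. Pressing the tab now.

Emit:
drive_tool(
  plan=[
    [[0,-0.001,0.05],0],
    [[0,0,0.05],0],
    [[0,0,0.04],0],
    [[0,0,0.015],0],
    [[0,0,0.01],0],
    [[0,0,0.01],0],
    [[0,0,0.01],0],
    [[0,0,0],0],
    [[0,0,0],0],
  ],
)

```text
clock: 4.5
position: [613.2, -173.6, 171.7]
ee_rot: [0.855, -0.519, 0.0, -0.0]
contact_force: [0.1, 0.0, 0.3]
gripper_width: -0.3
```

```bash
python3 -c "
from rel import *
to(-143,0,140)
snap('scene','s2')
crop('s2',240,150,380,290,5,'s2c')"
```

```text
[[ 397.5  119.8   12. ]
 [ 493.8  170.5   12. ]
 [ 579.3 -231.9   12. ]
 [ 675.6 -186.9   12. ]]
t 4.5 tip stand [-139.9   -0.4  146.7] F [0.1 0.  0.3] w -0.3 yaw -62.52906036940639
tool shift mm [3.1 0.4 6.7]
```

View pics/s2c.png

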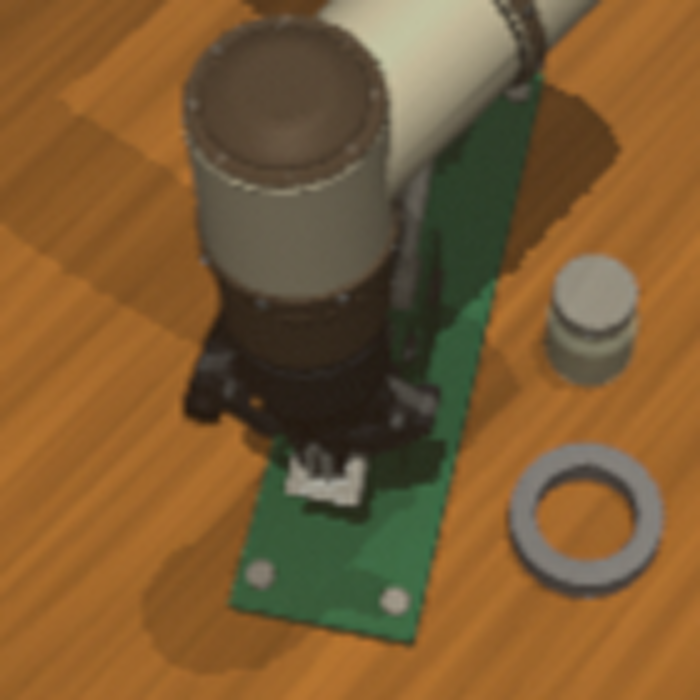

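The tip is at 146.7 with no force, so the pawl should have gone over centre. The tab shows under the fingertips at about crop (325,475). I'll rise and check.

Emit:
drive_tool(
  plan=[
    [[0,0,-0.03],0],
    [[0,0,-0.05],0],
    [[0,0,-0.05],0],
    [[0,0,-0.05],0],
    [[0,0,0],0],
  ],
)

```text
clock: 5.18
position: [614.4, -174.1, 357.7]
ee_rot: [0.855, -0.519, 0.006, -0.002]
contact_force: [-0.4, 0.7, 0.7]
gripper_width: 0.0
```

```bash
python3 -c "
from rel import *
to(-143,0,329)
snap('wrist','w3')
crop('w3',240,110,380,280,3.5,'w3c')
d=load('w3')
def R(u,w,a): # stand coords of pawl point at angle a (tab side u<0)
    return [-65+u*np.cos(a)-w*np.sin(a),148+w*np.cos(a)+u*np.sin(a)]
for a in (0,.42):
    q=[[x,y,z] for u in(-90,-50) for y in(20,-20) for x,z in [R(u,19,a)]]
    print(a,np.round((proj(d,W(p,q))-[240,110])*3.5+1.25))
"
```

```text
[[ 397.5  119.8   12. ]
 [ 493.8  170.5   12. ]
 [ 579.3 -231.9   12. ]
 [ 675.6 -186.9   12. ]]
t 5.17 tip stand [-141.    -1.5  332.7] F [-0.4  0.7  0.7] w 0.0 yaw -62.52444455674861
tool shift mm [1.9 1.5 3.7]
0 [[346. 217.]
 [186. 217.]
 [343. 368.]
 [189. 367.]]
0.42 [[338. 187.]
 [195. 187.]
 [339. 330.]
 [194. 329.]]
```

View pics/w3c.png

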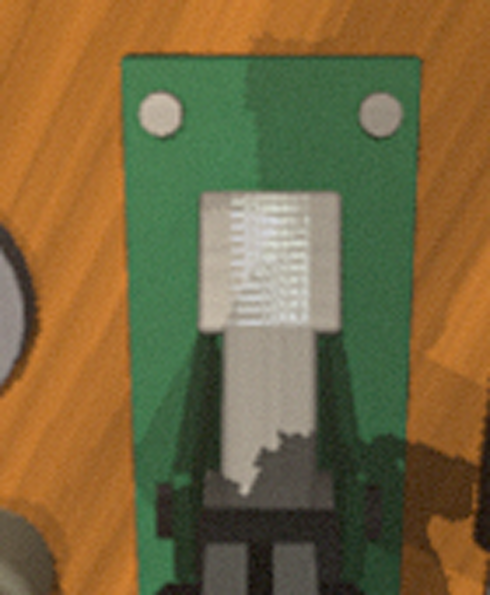

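The tab spans (200–340, 192–330) in the crop, which matches the 0.42 prediction. The pawl is free, so I move above the roller.

Emit:
drive_tool(
  plan=[
    [[-0.05,0,0],0],
    [[-0.05,0,0],0],
    [[-0.05,0,0],0],
    [[-0.05,0,0],0],
    [[-0.05,0,0],0],
    [[-0.05,0,0],0],
    [[-0.022,0,0],0],
    [[0,0,0],0],
  ],
)

```text
clock: 6.22
position: [463.4, 113.0, 350.4]
ee_rot: [0.856, -0.518, -0.001, 0.001]
contact_force: [0.6, 0.0, 0.5]
gripper_width: -0.0
```

```bash
python3 -c "
from rel import *
to(181,0,234)
snap('scene','s4');snap('wrist','w4')
crop('s4',270,90,390,290,3,'s4c')"
```

```text
[[ 397.5  119.8   12. ]
 [ 493.8  170.5   12. ]
 [ 579.3 -231.9   12. ]
 [ 675.6 -186.9   12. ]]
t 6.22 tip stand [183.6   0.8 325.4] F [0.6 0.  0.5] w -0.0 yaw -62.368041747604344
tool shift mm [ 2.6 -0.9 91.4]
```

View pics/s4c.png

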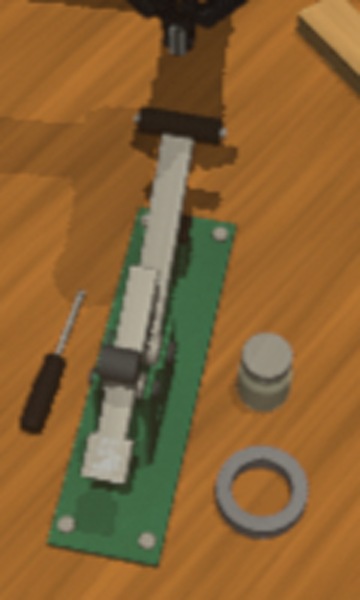

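View pics/w4.png

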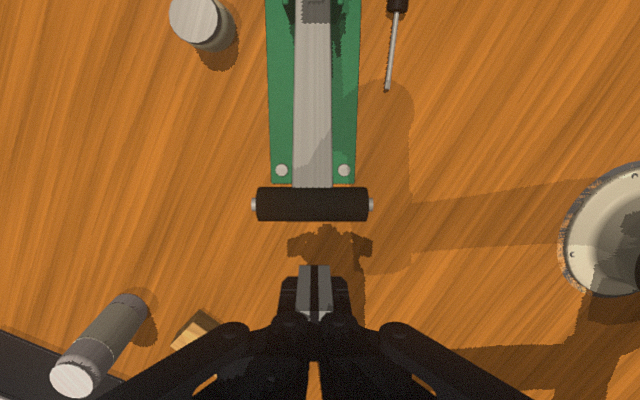

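The fingers hang behind the roller, which shows at (312,204) in the wrist view, and the pawl is tipped. I'll check the roller position from this view and then push along the arc.

```bash
python3 -c "
from rel import *
d=load('w4')
for th in (.53,.55,.57,.59,.61): print(th,proj(d,W(p,roller(p,th))).round(1).tolist(),[215*np.cos(th),113+215*np.sin(th)])
can=[atz(T,u,150) for u in [(186,186)]];print(can)
print([( round(a,2),round(215*np.cos(a),1),round(113+215*np.sin(a),1)) for a in np.linspace(.57,0,9)])
"
```

```text
[[ 397.5  119.8   12. ]
 [ 493.8  170.5   12. ]
 [ 579.3 -231.9   12. ]
 [ 675.6 -186.9   12. ]]
0.53 [[363.4, 206.5], [258.3, 206.3]] [np.float64(185.50352016067362), np.float64(221.6896683590421)]
0.55 [[364.2, 205.2], [257.5, 205.1]] [np.float64(183.29277224279372), np.float64(225.37775422009173)]
0.57 [[365.0, 203.9], [256.6, 203.7]] [np.float64(181.00870965988778), np.float64(229.0208904778034)]
0.59 [[365.9, 202.3], [255.8, 202.2]] [np.float64(178.65224600653517), np.float64(232.6176199262485)]
0.61 [[366.7, 200.6], [254.8, 200.5]] [np.float64(176.2243238367781), np.float64(236.16650392160346)]
[array([601.92959729, 455.88159522, 150.        ])]
[(np.float64(0.57), np.float64(181.0), np.float64(229.0)), (np.float64(0.5), np.float64(188.8), np.float64(215.8)), (np.float64(0.43), np.float64(195.7), np.float64(202.1)), (np.float64(0.36), np.float64(201.5), np.float64(188.0)), (np.float64(0.28), np.float64(206.3), np.float64(173.4)), (np.float64(0.21), np.float64(210.1), np.float64(158.6)), (np.float64(0.14), np.float64(212.8), np.float64(143.5)), (np.float64(0.07), np.float64(214.5), np.float64(128.3)), (np.float64(0.0), np.float64(215.0), np.float64(113.0))]
```

Emit:
drive_tool(
  plan=[
    [[0.006,-0.001,0.05],0],
    [[0,0,0.038],0],
    [[0,0,0.008],0],
    [[-0.004,0,0.0065],0],
    [[-0.004,0,0.0065],0],
    [[-0.0035,0,0.007],0],
    [[-0.0035,0,0.007],0],
    [[-0.003,0,0.007],0],
    [[-0.003,0,0.007],0],
    [[-0.0025,0,0.0075],0],
    [[-0.0025,0,0.0075],0],
  ],
)

```text
clock: 7.7
position: [456.5, 131.7, 200.1]
ee_rot: [0.855, -0.519, 0.0, -0.002]
contact_force: [-3.5, 1.9, 5.8]
gripper_width: -0.1
```

```bash
python3 -c "
from rel import *
to(206,0,173)
snap('wrist','w5')"
```

```text
[[ 397.5  119.8   12. ]
 [ 493.8  170.5   12. ]
 [ 579.3 -231.9   12. ]
 [ 675.6 -186.9   12. ]]
t 7.7 tip stand [203.4  -1.9 175.1] F [-3.5  1.9  5.8] w -0.1 yaw -62.51968904038379
tool shift mm [-2.6  1.9  2.1]
```

View pics/w5.png

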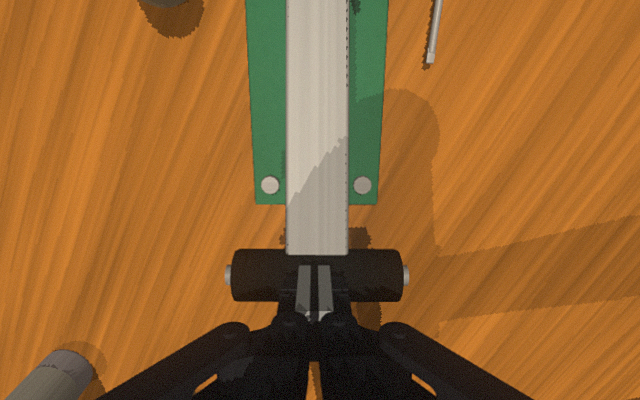

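The fingertips sit on the roller at about (312,280) and push with about 6 N. I'll carry on down to the rest.

Emit:
drive_tool(
  plan=[
    [[-0.002,0.001,0.0075],0],
    [[-0.002,0,0.0075],0],
    [[-0.0015,0,0.0075],0],
    [[-0.0015,0,0.0075],0],
    [[-0.001,0,0.0075],0],
    [[-0.001,0,0.0075],0],
    [[-0.0005,0,0.0075],0],
    [[0,0,0.0075],0],
    [[0,0,0.003],0],
    [[0,0,0],0],
    [[0,0,0],0],
  ],
)

```text
clock: 9.12
position: [451.4, 138.7, 137.6]
ee_rot: [0.855, -0.519, 0.001, -0.001]
contact_force: [-2.8, 3.6, 12.8]
gripper_width: -0.2
```

```bash
python3 -c "
from rel import *
to(215,0,113)"
```

```text
[[ 397.5  119.8   12. ]
 [ 493.8  170.5   12. ]
 [ 579.3 -231.9   12. ]
 [ 675.6 -186.9   12. ]]
t 9.12 tip stand [211.8  -0.5 112.6] F [-2.8  3.6 12.8] w -0.2 yaw -62.49312121349212
tool shift mm [-3.2  0.5 -0.4]
```

Emit:
drive_tool(
  plan=[
    [[0,0,0.003],0],
    [[0,0,0],0],
    [[0,0,0],0],
  ],
)

```text
clock: 9.5
position: [451.6, 138.8, 137.2]
ee_rot: [0.855, -0.518, 0.001, -0.001]
contact_force: [-9.7, 2.4, 31.3]
gripper_width: -0.2
```

Emit:
drive_tool(
  plan=[
    [[0,0,-0.02],0],
    [[0,0,-0.04],0],
    [[0,0,-0.05],0],
    [[0,0,-0.05],0],
    [[0,0,0],0],
  ],
)

```text
clock: 10.12
position: [451.5, 138.2, 295.9]
ee_rot: [0.855, -0.519, 0.001, -0.002]
contact_force: [-0.0, 0.7, 0.3]
gripper_width: 0.2
```

```bash
python3 -c "
from rel import *
to(14,0,275)
snap('scene','s6')
crop('s6',270,90,390,290,3,'s6c')
d=load('s6')
def R(u,w,a): return [-65+u*np.cos(a)-w*np.sin(a),148+w*np.cos(a)+u*np.sin(a)]
for th in(0,.05): print(th,np.round((proj(d,W(p,roller(p,th)))-[270,90])*3+1))
for a in (0,.42):
    q=[[x,y,z] for u in(-90,-50) for y in(20,-20) for x,z in [R(u,19,a)]]+[[R(90,19,a)[0],y,R(90,19,a)[1]] for y in (13,-13)]
    print(a,np.round((proj(d,W(p,q))-[270,90])*3+1).tolist(),R(90,19,a))
"
```

```text
[[ 397.5  119.8   12. ]
 [ 493.8  170.5   12. ]
 [ 579.3 -231.9   12. ]
 [ 675.6 -186.9   12. ]]
t 10.12 tip stand [211.3  -0.4 270.9] F [-0.   0.7  0.3] w 0.2 yaw -62.55501416526458
tool shift mm [197.3   0.5  -4.1]
0 [[149. 164.]
 [224. 177.]]
0.05 [[149. 158.]
 [225. 171.]]
0 [[77.0, 458.0], [122.0, 467.0], [88.0, 418.0], [132.0, 426.0], [131.0, 287.0], [159.0, 292.0]] [np.float64(25.0), np.float64(167.0)]
0.42 [[80.0, 476.0], [124.0, 485.0], [89.0, 432.0], [132.0, 440.0], [126.0, 281.0], [155.0, 286.0]] [np.float64(9.43055601997591), np.float64(202.04713064129518)]
```

View pics/s6c.png

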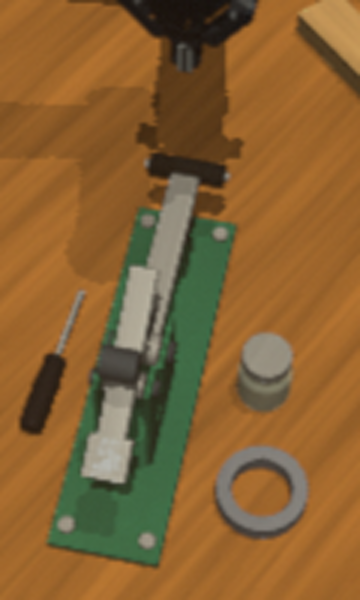

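The arm is on its rest: the tip stopped at z = 112 under 31 N, and the roller ends at (150,163) and (227,177) match angle 0. The pawl is still free. Next is the nose.

Emit:
drive_tool(
  plan=[
    [[0.05,0,0],0],
    [[0.05,0,0],0],
    [[0.05,0,0],0],
    [[0.043,0,0],0],
    [[0,0,0],0],
  ],
)

```text
clock: 10.8
position: [539.0, -35.5, 289.7]
ee_rot: [0.854, -0.521, -0.003, 0.003]
contact_force: [-0.3, 0.6, -1.0]
gripper_width: 0.2
```

```bash
python3 -c "
from rel import *
to(18,0,202)"
```

```text
[[ 397.5  119.8   12. ]
 [ 493.8  170.5   12. ]
 [ 579.3 -231.9   12. ]
 [ 675.6 -186.9   12. ]]
t 10.8 tip stand [ 16.9   2.1 264.7] F [-0.3  0.6 -1. ] w 0.2 yaw -62.807432901283065
tool shift mm [-0.9 -2.5 62.7]
```

Emit:
drive_tool(
  plan=[
    [[0,0,0],0],
    [[0,-0.001,0.04],0],
    [[0,0,0.02],0],
    [[0,0,0.01],0],
    [[0,0,0.008],0],
    [[-0.002,0,0.008],0],
    [[-0.002,0,0.008],0],
    [[-0.002,0,0.006],0],
    [[0,0,0],0],
    [[0,0,0],0],
  ],
)

```text
clock: 12.05
position: [539.0, -28.2, 197.9]
ee_rot: [0.855, -0.518, 0.003, -0.0]
contact_force: [-4.7, -3.4, 17.9]
gripper_width: -0.3
```

```bash
python3 -c "
from rel import *
to(23,0,167)"
```

```text
[[ 397.5  119.8   12. ]
 [ 493.8  170.5   12. ]
 [ 579.3 -231.9   12. ]
 [ 675.6 -186.9   12. ]]
t 12.05 tip stand [ 23.3  -1.5 172.9] F [-4.7 -3.4 17.9] w -0.3 yaw -62.42317353859976
tool shift mm [0.2 1.5 5.9]
```

```bash
python3 -c "
from rel import *
snap('scene','s7');snap('wrist','w7');snap('top','t7')
crop('s7',270,90,390,290,3,'s7c')
d=load('w7')
def R(u,w,a): return [-65+u*np.cos(a)-w*np.sin(a),148+w*np.cos(a)+u*np.sin(a)]
for a in (0,.04,.08,.12,.42):
    q=[[x,y,z] for u in(-90,-50) for y in(20,-20) for x,z in [R(u,19,a)]]
    print(a,np.round(proj(d,W(p,q)),1).tolist())
"
```

```text
[[ 397.5  119.8   12. ]
 [ 493.8  170.5   12. ]
 [ 579.3 -231.9   12. ]
 [ 675.6 -186.9   12. ]]
0 [[377.1, -206.8], [255.7, -207.2], [372.6, -71.8], [259.3, -72.1]]
0.04 [[375.5, -201.4], [257.2, -201.8], [371.8, -71.7], [260.0, -72.1]]
0.08 [[373.9, -195.7], [258.7, -196.0], [371.0, -71.4], [260.8, -71.7]]
0.12 [[372.4, -189.7], [260.1, -190.1], [370.3, -70.8], [261.5, -71.1]]
0.42 [[362.7, -140.2], [269.1, -140.5], [364.7, -59.0], [266.8, -59.3]]
```

View pics/w7.png

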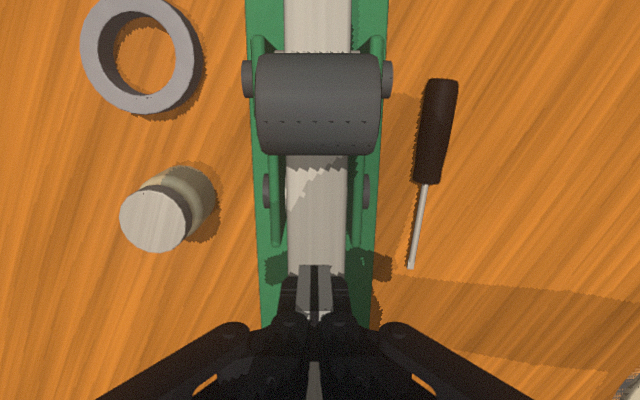

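View pics/s7c.png

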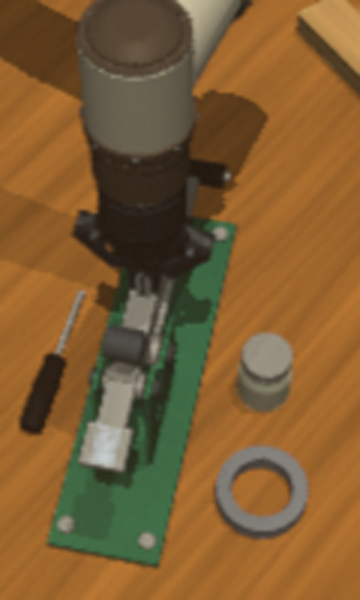

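The lobe has tipped back towards the arm. The tip stopped at z ≈ 173, so the pawl is near 0.06. I'll press slightly more and see whether it yields.

Emit:
drive_tool(
  plan=[
    [[0,0.001,0.002],0],
    [[0,0,0],0],
    [[0,0,0],0],
    [[0,0,0],0],
  ],
)

```text
clock: 12.7
position: [539.0, -28.2, 197.6]
ee_rot: [0.855, -0.518, 0.004, -0.001]
contact_force: [-6.3, -0.5, 24.0]
gripper_width: 0.0
```

Emit:
drive_tool(
  plan=[
    [[0,0,-0.02],0],
    [[0,0,-0.04],0],
    [[0,0,-0.05],0],
    [[0,0,-0.05],0],
    [[-0.05,0,0],0],
    [[-0.05,0,0],0],
    [[-0.05,0,0],0],
    [[-0.05,0,0],0],
    [[0,0,0],0],
    [[0,0,0],0],
  ],
)

```text
clock: 13.95
position: [444.8, 149.9, 351.4]
ee_rot: [0.855, -0.519, 0.0, -0.0]
contact_force: [1.2, -1.0, -0.3]
gripper_width: 0.3
```

```bash
python3 -c "
from rel import *
to(0,0,300)
snap('scene','s8');snap('top','t8');snap('wrist','w8')
a=cv2.imread('pics/s8.png')[160:260,280:350];b=cv2.imread('pics/scene0.png')[160:260,280:350]
cv2.imwrite('pics/cmp8.png',cv2.resize(np.hstack([b,a]),None,fx=5.5,fy=5.5,interpolation=cv2.INTER_CUBIC))
def R(u,w,a): return [-65+u*np.cos(a)-w*np.sin(a),148+w*np.cos(a)+u*np.sin(a)]
for a in (0,.05,.1):
    q=[[x,y,z] for u in(-90,-50) for y in(20,-20) for x,z in [R(u,19,a)]]
    q+=[[x,y,z] for y in (17,-17) for x,z in [R(0,56,a+0)]]
    print(a,np.round((proj(S,W(p,q))-[280,160])*5.5+2.2).tolist())
"
```

```text
[[ 397.5  119.8   12. ]
 [ 493.8  170.5   12. ]
 [ 579.3 -231.9   12. ]
 [ 675.6 -186.9   12. ]]
t 13.95 tip stand [2.249e+02 3.000e-01 3.264e+02] F [ 1.2 -1.  -0.3] w 0.3 yaw -62.496685202310495
tool shift mm [2.249e+02 2.000e-01 2.640e+01]
0 [[87.0, 455.0], [169.0, 471.0], [107.0, 381.0], [188.0, 397.0], [134.0, 256.0], [203.0, 269.0]]
0.05 [[87.0, 461.0], [169.0, 477.0], [107.0, 385.0], [188.0, 400.0], [132.0, 261.0], [202.0, 274.0]]
0.1 [[87.0, 466.0], [169.0, 482.0], [107.0, 389.0], [188.0, 404.0], [131.0, 266.0], [201.0, 279.0]]
```

View pics/cmp8.png

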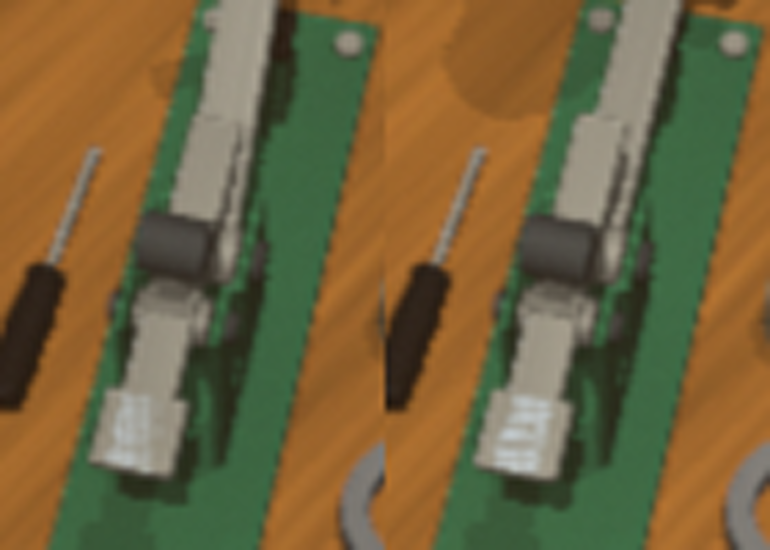

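View pics/s8.png

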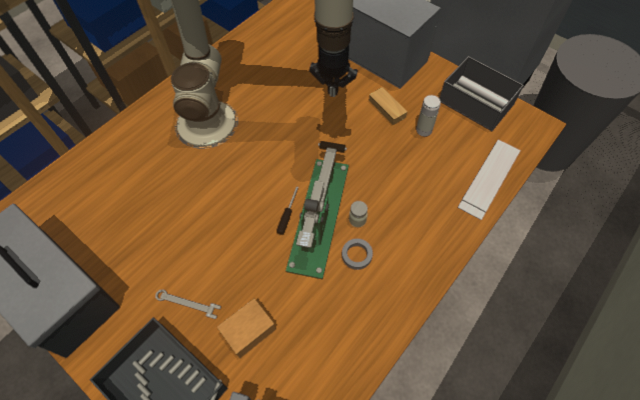

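Compared with the start, the tab's far edge is about 3 crop px lower, so the pawl is roughly 0.03 to 0.07 rad, too close to 0.08 for my liking. I'll measure it sub-pixel, using the known 0.42 stop (s4) as the reference.

```bash
python3 - <<'E' | tail -30
from rel import *
from scipy.ndimage import map_coordinates
from scipy.optimize import brentq
def R(u,w,a): return [-65+u*np.cos(a)-w*np.sin(a),148+w*np.cos(a)+u*np.sin(a)]
def edge(tag,u0,a0,sgn):
    d=load(tag); g=cv2.cvtColor(d['image'],cv2.COLOR_RGB2LAB)[...,1].astype(float)  # a: green vs grey
    out=[]
    # sweep u along pawl through edge; return u of half transition at a grid of a
    us=np.linspace(u0-14,u0+10,120)
    prof=[]
    for y in np.linspace(-14,14,15):
        x,z=R(us,19,a0); uv=proj(d,W(p,np.c_[x,0*x+y,z])); prof.append(map_coordinates(g,[uv[:,1],uv[:,0]],order=1))
    m=np.mean(prof,0); lo,hi=m[:15].mean(),m[-25:].mean(); t=(lo+hi)/2
    i=np.where((m[:-1]-t)*(m[1:]-t)<=0)[0]; ue=us[i[0]]+(us[1]-us[0])*(t-m[i[0]])/(m[i[0]+1]-m[i[0]])
    return ue,round(lo,1),round(hi,1),len(i)
for tag,a in [('s4',.42),('s6',.42),('scene0',.04),('s8',.04),('s7',.04)]:
    print(tag,a,edge(tag,-90,a,1))
# px sensitivity: equivalent u shift per rad at a=.04
q=lambda u,a: proj(S,W(p,[[R(u,19,a)[0],0,R(u,19,a)[1]]]))[0]
n=q(-91,.04)-q(-90,.04); n2=q(-90,.05)-q(-90,.04)
print('mm of u per 0.01 rad',(n2@n)/(n@n))
E
```

```text
[[ 397.5  119.8   12. ]
 [ 493.8  170.5   12. ]
 [ 579.3 -231.9   12. ]
 [ 675.6 -186.9   12. ]]
s4 0.42 (np.float64(-93.82800681413667), np.float64(107.8), np.float64(127.4), 1)
s6 0.42 (np.float64(-93.92170156035324), np.float64(107.9), np.float64(127.2), 1)
scene0 0.04 (np.float64(-93.76459578178907), np.float64(113.2), np.float64(127.1), 1)
s8 0.04 (np.float64(-94.87482246809846), np.float64(114.7), np.float64(126.7), 1)
s7 0.04 (np.float64(-94.28644730347067), np.float64(113.9), np.float64(126.5), 1)
mm of u per 0.01 rad 0.5221288824855388
```

```bash
python3 - <<'E' | tail -30
from rel import *
d=load('w8')
for th in (0,.02,.04,.06): print(th,proj(d,W(p,roller(p,th))).round(1).tolist(), proj(d,W(p,[[215*np.cos(th)-13*np.cos(1.2),0,100+215*np.sin(th)+13*np.sin(1.2)]])).round(1).tolist())
a=load('s6')['image'];b=load('s8')['image']
A=cv2.cvtColor(a,cv2.COLOR_RGB2GRAY)[138:154,316:350].astype(np.float32);B=cv2.cvtColor(b,cv2.COLOR_RGB2GRAY)[138:154,316:350].astype(np.float32)
print('roller shift s6->s8 px',cv2.phaseCorrelate(A,B))
for th in(0,.02): print(proj(S,W(p,[[215*np.cos(th),0,100+215*np.sin(th)]])))
crop('s8',310,130,355,160,16,'s8r'); crop('w8',220,100,400,330,2.6,'w8c')
E
```

```text
[[ 397.5  119.8   12. ]
 [ 493.8  170.5   12. ]
 [ 579.3 -231.9   12. ]
 [ 675.6 -186.9   12. ]]
0 [[350.5, 161.9], [273.5, 162.0]] [[312.0, 159.7]]
0.02 [[350.9, 162.7], [273.1, 162.8]] [[312.0, 160.5]]
0.04 [[351.4, 163.4], [272.6, 163.5]] [[311.9, 161.3]]
0.06 [[351.8, 164.1], [272.2, 164.2]] [[311.9, 161.9]]
roller shift s6->s8 px ((-0.06376853413951622, 0.2313010354030549), 0.6482706376247935)
[[331.84488381 146.396424  ]]
[[331.84762382 145.58368327]]
```

View pics/s8r.png

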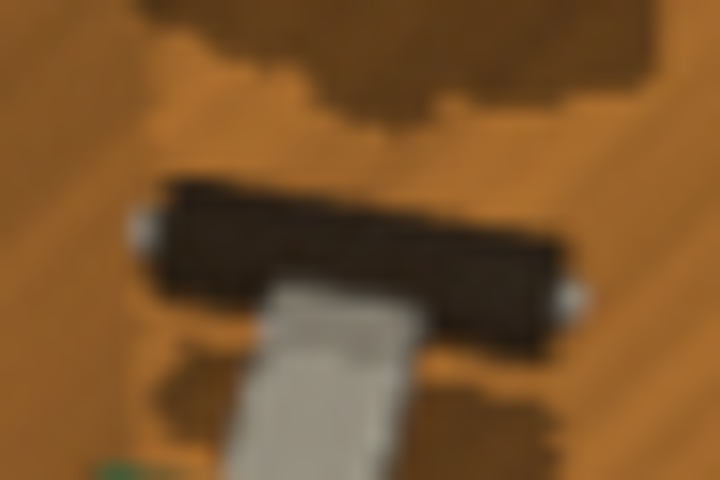

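View pics/w8.png

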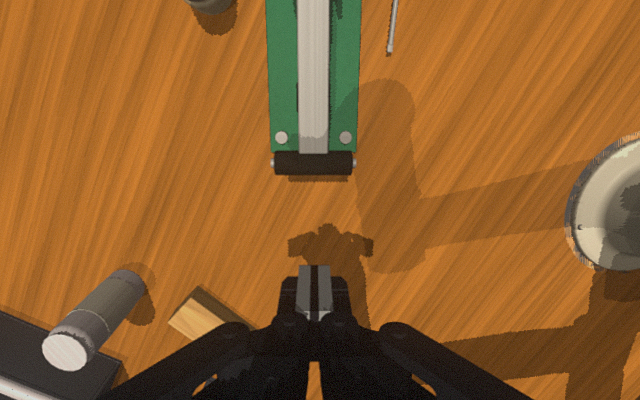

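The arm is level, with the roller at (313,163) in the wrist view against a prediction of (312,162). There is plenty of time left, so I'll take an oblique close view from beside the stand and measure the pawl's slope directly.

Emit:
drive_tool(
  plan=[
    [[0,0.055,0],0],
    [[0,0.055,0],0],
    [[0.05,0,0],0],
    [[0.05,0,0],0],
    [[0.05,0,0],0],
    [[0.046,0,0],0],
    [[0,0,0.05],0],
    [[0,0,0.05],0],
    [[0,0,0.05],0],
    [[0,0,0],0],
    [[0,0,0],0],
  ],
)

```text
clock: 15.48
position: [439.1, -75.2, 203.2]
ee_rot: [0.855, -0.519, 0.001, -0.001]
contact_force: [0.1, -0.3, 0.3]
gripper_width: -0.3
```

```bash
python3 - <<'E' | tail -30
from rel import *
to(29,110,165)
snap('wrist','w9')
d=load('w9')
def R(u,w,a): return [-65+u*np.cos(a)-w*np.sin(a),148+w*np.cos(a)+u*np.sin(a)]
print('base',proj(d,W(p,C)).round(1).tolist())
for a in (0,.04,.08,.12):
    q=[[R(u,19,a)[0],y,R(u,19,a)[1]] for u,y in ((-90,20),(-90,-20),(-50,20),(90,13))]
    print(a,proj(d,W(p,q)).round(1).tolist())
E
```

```text
[[ 397.5  119.8   12. ]
 [ 493.8  170.5   12. ]
 [ 579.3 -231.9   12. ]
 [ 675.6 -186.9   12. ]]
t 15.47 tip stand [ 27.5 108.8 178.2] F [ 0.1 -0.3  0.3] w -0.3 yaw -62.54978263099708
tool shift mm [-1.5  1.2 13.2]
base [[262.5, 359.7], [161.1, 358.5], [238.4, -89.8], [90.7, -84.7]]
0 [[56.4, -199.7], [-45.7, -186.2], [71.5, -73.8], [114.1, 265.6]]
0.04 [[62.5, -195.2], [-38.0, -182.6], [74.5, -73.8], [109.9, 267.5]]
0.08 [[68.4, -190.3], [-30.3, -178.6], [77.5, -73.6], [105.5, 269.3]]
0.12 [[74.1, -185.2], [-22.9, -174.3], [80.5, -73.1], [100.9, 270.8]]
```

View pics/w9.png

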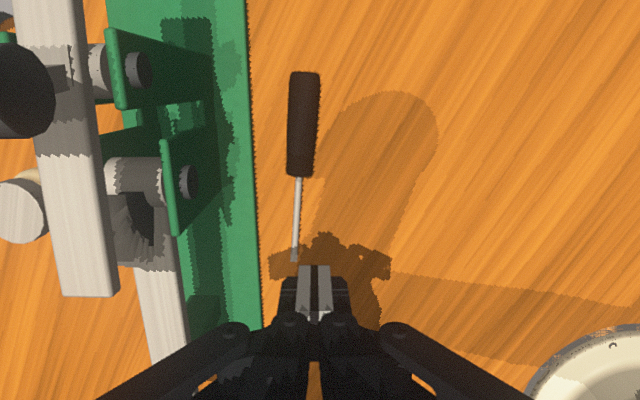

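The nose end of the bar is at about (115,293), but the tab is out of view. I'm shifting towards it and up a little.

Emit:
drive_tool(
  plan=[
    [[0,0,-0.05],0],
    [[0.045,0,0],0],
    [[0.045,0,0],0],
    [[0,0,0],0],
    [[0,0,0],0],
    [[0,0,0],0],
  ],
)

```text
clock: 16.27
position: [479.0, -154.0, 252.3]
ee_rot: [0.855, -0.519, 0.001, -0.0]
contact_force: [-0.3, 0.1, -0.3]
gripper_width: -0.3
```

```bash
python3 - <<'E' | tail -30
from rel import *
to(29,110,165)
snap('wrist','w10')
d=load('w10')
def R(u,w,a): return [-65+u*np.cos(a)-w*np.sin(a),148+w*np.cos(a)+u*np.sin(a)]
print('base',proj(d,W(p,C)).round(1).tolist())
for a in (0,.04,.08,.12):
    q=[[R(u,19,a)[0],y,R(u,19,a)[1]] for u,y in ((-90,20),(-90,-20),(-50,20),(90,13))]
    print(a,proj(d,W(p,q)).round(1).tolist())
E
```

```text
[[ 397.5  119.8   12. ]
 [ 493.8  170.5   12. ]
 [ 579.3 -231.9   12. ]
 [ 675.6 -186.9   12. ]]
t 16.27 tip stand [-60.7 109.7 227.3] F [-0.3  0.1 -0.3] w -0.3 yaw -62.47052327248624
tool shift mm [-89.8   0.2  62.2]
base [[270.0, 386.6], [185.1, 385.6], [253.2, 46.2], [135.2, 47.6]]
0 [[143.6, 67.6], [71.3, 69.0], [153.4, 142.7], [173.1, 345.1]]
0.04 [[146.4, 66.5], [75.2, 67.9], [154.8, 140.9], [171.0, 347.6]]
0.08 [[149.2, 65.8], [79.0, 67.1], [156.1, 139.2], [168.9, 350.0]]
0.12 [[151.9, 65.4], [82.8, 66.7], [157.4, 137.8], [166.7, 352.3]]
```

View pics/w10.png

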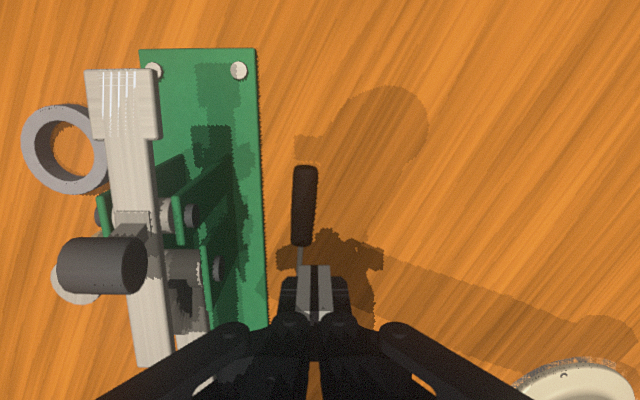

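```bash
python3 -c "
from h import *
crop('w10',70,40,170,150,7,'w10a');crop('w10',110,280,210,380,6,'w10b')"
```

```text
(no output)
```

View pics/w10a.png

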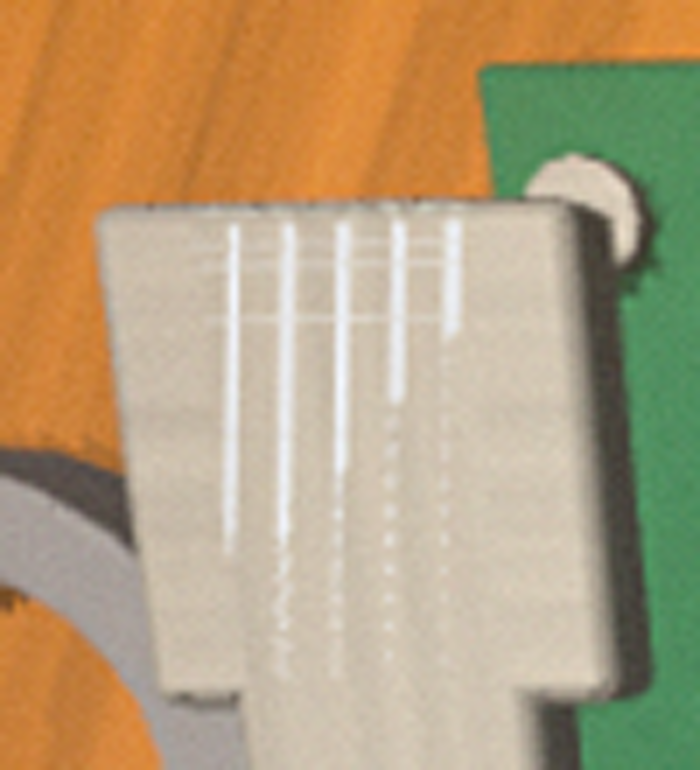

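View pics/w10b.png

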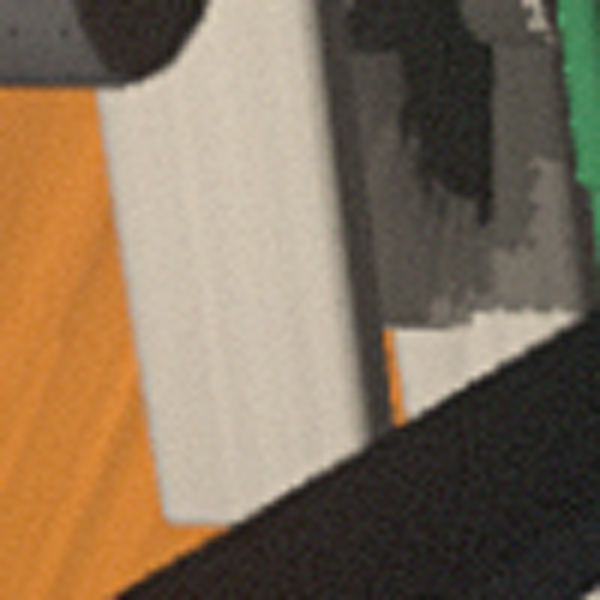

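```bash
python3 - <<'E' | tail -30
from rel import *
d=load('w10'); R0=d['R'];t0=d['t'];c0=-R0.T@t0
A=lambda u,v:np.array([70+(u-3)/7,40+(v-3)/7]); B=lambda u,v:np.array([110+(u-2.5)/6,280+(v-2.5)/6])
# right base edge, greenness
lab=cv2.cvtColor(d['image'],cv2.COLOR_RGB2LAB)[...,1].astype(float)
E=[]
for r in range(60,320,20):
    row=lab[r,235:290]; i=np.where(row>(128))[0]; E.append((235+i[0]-.5,r))
print(E[::4])
def P(u,w,a): return [-65+u*np.cos(a)-w*np.sin(a),148+w*np.cos(a)+u*np.sin(a)]
def pp(u,y,a): x,z=P(u,19,a); return [x,y,z]
def ptl(q,l): n=l[1]-l[0]; n=np.array([-n[1],n[0]])/np.linalg.norm(n); return (q-l[0])@n
def f(v,full=False):
    a=v[0]; Rn=cv2.Rodrigues(v[1:4])[0]@R0; dd=dict(R=Rn,t=-Rn@(c0+v[4:7]),K=d['K'],dist=d['dist'])
    pr=lambda X:proj(dd,W(p,X))
    r=[]
    q=pr([[-180,-55,12],[-180,55,12]])-[A(480,68),(257,48)]; r+=list(q.ravel())
    l=pr([[-150,55,0],[50,55,0]]); r+=list(np.array([ptl(np.array(e),l) for e in E])/2)
    q=pr([pp(-90,-20,a),pp(-90,20,a),pp(-50,-20,a),pp(-50,20,a)])-[A(100,207),A(578,205),A(162,690),A(608,692)]; r+=list(q.ravel())
    L=pr([pp(30,-13,a),pp(90,-13,a)]); r+=[ptl(x,L) for x in (B(115,200),B(163,505))]
    L=pr([pp(30,13,a),pp(90,13,a)]); r+=[ptl(x,L) for x in (B(325,60),B(338,160),B(368,435))]
    m=len(r); r+=list(v[1:4]/.01)+list(v[4:7]/2)
    return np.array(r)
for a0 in (.0,.1):
    s=least_squares(f,[a0]+[0]*6); cov=np.linalg.inv(s.jac.T@s.jac)
    print(s.x.round(4),'sd',cov[0,0]**.5,s.cost); print(s.fun.round(1))
for a in (0,.03,.05,.07,.09): 
    g=least_squares(lambda v:f(np.r_[a,v]),[0]*6); print(a,g.cost)
E
```

```text
[[ 397.5  119.8   12. ]
 [ 493.8  170.5   12. ]
 [ 579.3 -231.9   12. ]
 [ 675.6 -186.9   12. ]]
[(np.float64(256.5), 60), (np.float64(259.5), 140), (np.float64(263.5), 220), (np.float64(266.5), 300)]
[ 7.1600e-02 -2.7000e-03  3.6000e-03  5.5000e-03 -9.8810e-01 -9.5300e-01
  4.1356e+00] sd 0.009395069277372388 11.688269230736362
[ 0.4 -0.4 -2.2  0.   0.3  0.7  0.6  0.5  0.4  0.3  0.2  0.1  0.1 -0.
  0.4  0.3  0.2 -0.6 -0.7 -0.1 -1.4 -0.2  1.5  2.1  1.  -0.2 -0.4 -0.2
 -0.4  0.1 -0.3  0.4  0.6 -0.5 -0.5  2.1]
[ 7.1600e-02 -2.7000e-03  3.6000e-03  5.5000e-03 -9.8810e-01 -9.5300e-01
  4.1355e+00] sd 0.00939507292448778 11.688269230773892
[ 0.4 -0.4 -2.2  0.   0.3  0.7  0.6  0.5  0.4  0.3  0.2  0.1  0.1 -0.
  0.4  0.3  0.2 -0.6 -0.7 -0.1 -1.4 -0.2  1.5  2.1  1.  -0.2 -0.4 -0.2
 -0.4  0.1 -0.3  0.4  0.6 -0.5 -0.5  2.1]
0 39.968741272283665
0.03 21.317031091343512
0.05 14.300633082742635
0.07 11.702952186703689
0.09 13.599582688284395
```

Four estimates put the seated pawl between 0.05 and 0.072: the scene edge while pressed (0.05), the scene edge released (0.06), the contact height (about 0.065) and this oblique view (0.07 ± 0.01). It did not yield under 24 N, so it is seated as far as it goes. The gripper hangs clear, so I'm handing in.

```bash
python3 -c "
from h import *
s=arm.read_state();print(s['clock'],s['contact_force'],s['position'])
print(arm.job_done())"
```

```text
16.325 [-0.49064731  0.03566781  0.3550034 ] [ 478.96185484 -153.91608339  252.09388055]
the job is handed in; nothing more can be done
None
```

The job is handed in at 16.3 s of the 48 s, with all three steps done using shut fingertips. The one thing I'm not sure of is the final pawl angle, which is close to its limit.

- **Pawl freed:** I pressed the tab until the pawl went over centre. The wrist view then matched the 0.42 rad stop, with the arm still at about 0.57 rad.
- **Arm lowered:** I pushed the roller down along its arc until it stopped hard at 31 N, with the tip at 112 mm where 113 mm was expected. Pictures taken before and after the nose press agree with an arm angle of 0, and the pawl was still free when the arm reached its rest.
- **Nose back in the teeth:** I pressed the nose down until it stopped under 24 N and did not give further.
- **Final pawl angle:** My checks disagree slightly and leave little margin below 0.08 rad. The scene camera gave about 0.05 pressed and 0.06 released, contact height gave 0.064–0.072, and an oblique wrist view gave 0.07 ± 0.01.
- **At hand-in:** The gripper was clear of everything, with contact force near zero. None of the bench items near the stand looked moved in the pictures, but I did not measure them.

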